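# Change over the router station: hang bit caddies, zero dial, set seven clicks

## Task

Change the router station over for the next cut. Take every bit caddy that stands on the bench and hang it inside the green tub, its bent lip hooked over the tub's rim so that it hangs upright clear of the tub's floor; and turn the router's depth dial anticlockwise back to its zero stop, then count exactly seven clicks clockwise from there and leave it. Leave the tape measure, the spanner and the pine offcut where they are.

Things in the scene. Friction and masses are not known exactly. Their poses are not given: they have to be found in the camera images.
- tub: green open-topped tub, fixed to the bench, 160 (x) x 320 (y) x 100 mm high, walls and floor 5 thick. Origin: centre of its underside; z up, y along its long walls. Rim 100 above the origin.
- station: fixed aluminium housing 150 (x) x 320 (y) x 60 mm high with the click dial on its top at local y = -90 and an upright teal and black cordless trim router (up to 115 x 80, rising to 300 above the bench) at local y = +90. Origin: centre of its underside, z up.
- depth_dial (a joint): angle of the depth dial in rad: 0 at its hard zero stop (pointer at the long red mark), growing CLOCKWISE seen from above, up to 5.236 (15 clicks). One click-stop every 0.3491 rad (20 degrees); between stops a spring detent pulls it on to the nearest one with about 0.1 N m, so it snaps there when let go.
- dial_grip (a point): on the vertical axis of the dial, 88 mm above the bench, at the height to grip it. The dial is a black knurled upright drum 40 mm in diameter, its side free from 66 to 104 above the bench; pinch it from above at any yaw. Its steel skirt, 66 in diameter, tops out 65 above the bench.
- dial_mark (a point): outer end of the orange pointer on the dial's skirt, 30 mm from the axis; it turns with the dial and points at the scale of black ticks, one per click (every fifth one longer), clockwise from the red zero mark.
- tape: yellow tape measure, 70 x 40 x 62 mm high, loose; a bystander. Origin under its centre.
- spanner: steel spanner lying flat, loose; a bystander. Origin under its middle.
- offcut: pine offcut 45 x 130 x 30 mm high, loose; a bystander. Origin under its centre.
- caddy0: hook-on bit caddy, orange tab, 0.18 kg, may be absent. Mm: Origin: underside centre; -x to its hook. Wood block x -22..24, 46 wide (y), 30 high. Back plate x -25..-22, rises to 78. Top strap x -39..11, 40 wide, z 75..78. Bent lip x -39..-36, down to z 55: 11 wide slot to the plate, open below. Grip tab over the origin, 12 (x) x 24 (y), z 78..114. Hung, its origin is 25 above the tub's.
- caddy1: hook-on bit caddy, yellow tab, 0.18 kg, may be absent. Mm: Origin: underside centre; -x to its hook. Wood block x -22..24, 46 wide (y), 30 high. Back plate x -25..-22, rises to 78. Top strap x -39..11, 40 wide, z 75..78. Bent lip x -39..-36, down to z 55: 11 wide slot to the plate, open below. Grip tab over the origin, 12 (x) x 24 (y), z 78..114. Hung, its origin is 25 above the tub's.
- caddy2: hook-on bit caddy, red tab, 0.18 kg, may be absent. Mm: Origin: underside centre; -x to its hook. Wood block x -22..24, 46 wide (y), 30 high. Back plate x -25..-22, rises to 78. Top strap x -39..11, 40 wide, z 75..78. Bent lip x -39..-36, down to z 55: 11 wide slot to the plate, open below. Grip tab over the origin, 12 (x) x 24 (y), z 78..114. Hung, its origin is 25 above the tub's.
- caddy3: hook-on bit caddy, blue tab, 0.18 kg, may be absent. Mm: Origin: underside centre; -x to its hook. Wood block x -22..24, 46 wide (y), 30 high. Back plate x -25..-22, rises to 78. Top strap x -39..11, 40 wide, z 75..78. Bent lip x -39..-36, down to z 55: 11 wide slot to the plate, open below. Grip tab over the origin, 12 (x) x 24 (y), z 78..114. Hung, its origin is 25 above the tub's.
- caddy4: hook-on bit caddy, white tab, 0.18 kg, may be absent. Mm: Origin: underside centre; -x to its hook. Wood block x -22..24, 46 wide (y), 30 high. Back plate x -25..-22, rises to 78. Top strap x -39..11, 40 wide, z 75..78. Bent lip x -39..-36, down to z 55: 11 wide slot to the plate, open below. Grip tab over the origin, 12 (x) x 24 (y), z 78..114. Hung, its origin is 25 above the tub's.

How it is judged:
On the way, in this order (a step that is already met when the one before it is completed fails the run):
1. the depth dial is back at its zero stop (value of joint depth_dial below 0.1 rad), for 0.2 s.
2. the depth dial stands at seven clicks and is let go (value of joint depth_dial between 2.3437 and 2.5437 rad and contact force between the fingers and depth_dial below 0.3 N), for 0.5 s.
At the end, for the whole second after the job is handed in: Every caddy present hangs inside the tub by its lip (origin 19 to 31 mm above the tub's and within its walls, tilt under 0.12 rad), released and still; the dial stands at its seventh click from zero (2.443 rad, within 0.1 rad) (z of caddy0 in the frame of tub between 0.019 and 0.031 m and x of caddy0 in the frame of tub between -0.075 and 0.075 m and y of caddy0 in the frame of tub between -0.155 and 0.155 m and angle between each of caddy0, caddy1, caddy2, caddy3, caddy4's own z axis and vertical below 0.12 rad and linear speed of each of caddy0, caddy1, caddy2, caddy3, caddy4 below 0.03 m/s and contact force between each of caddy0, caddy1, caddy2, caddy3, caddy4 and the fingers below 0.3 N and z of caddy1 in the frame of tub between 0.019 and 0.031 m and x of caddy1 in the frame of tub between -0.075 and 0.075 m and y of caddy1 in the frame of tub between -0.155 and 0.155 m and z of caddy2 in the frame of tub between 0.019 and 0.031 m and x of caddy2 in the frame of tub between -0.075 and 0.075 m and y of caddy2 in the frame of tub between -0.155 and 0.155 m and z of caddy3 in the frame of tub between 0.019 and 0.031 m and x of caddy3 in the frame of tub between -0.075 and 0.075 m and y of caddy3 in the frame of tub between -0.155 and 0.155 m and z of caddy4 in the frame of tub between 0.019 and 0.031 m and x of caddy4 in the frame of tub between -0.075 and 0.075 m and y of caddy4 in the frame of tub between -0.155 and 0.155 m and value of joint depth_dial between 2.3437 and 2.5437 rad and velocity of joint depth_dial between -0.05 and 0.05 rad/s); the robot touches nothing.
It fails at once if the tape measure was moved more than 30 mm (distance of tape from where it was at the start of the episode above 0.03 m).
It fails at once if the spanner was moved more than 30 mm (distance of spanner from where it was at the start of the episode above 0.03 m).
It fails at once if the offcut was moved more than 30 mm (distance of offcut from where it was at the start of the episode above 0.03 m).
Of caddy0, caddy1, caddy2, caddy3, caddy4 only 3 to 5 are there at a start; the rules pass over those that are not, and their reading is None.
At some moment in a run one of caddy0, caddy1, caddy2, caddy3, caddy4 may be knocked a few centimetres aside while the robot is not near it.
Once in a run the grip may slacken for a moment while it holds something.
It also fails if it takes over 210 s, if anything falls off the work surface, if the arm or the gripper's body presses on something with over 40 N, if the wrist force passes 120 N, or if a joint passes its speed limit or range.

## Robot

A 6-joint arm with a two-finger parallel gripper is mounted at the origin on the work surface. World frame = base frame: x ahead of the robot, y to its left, z up, the work surface at z = 0. Lengths are in m, angles in rad, forces in N, time in s.
With the tool pointing down it reaches from about 0.25 to 0.775 m from the base axis. Payload 4 kg.
Tool frame: the origin (TCP) lies at the very end of the fingers, on their centre line; the grasp point (between the pads) lies 19 mm behind it (robot.hold_point_z is the distance from the TCP to the grasp point, in m); z points along the fingers, y is the line along which they close (so a half turn about z gives the same grasp; the last joint's range is limited). The gripper opens to 94 mm and grips with 3 to 60 N. Pads are 16 mm wide; open, the fingers measure 119 mm over their backs; the gripper's body (75 mm by 177 mm) begins 78 mm behind the grasp point.
Start: joints at [1.005, 0.087, 1.371, -0, 1.684, -0.103], TCP at [0.246, 0.492, 0.206] pointing down, gripper open.
Joint ranges: [-3.1, 3.1], [-0.76, 2.03], [0.27, 2.55], [-1.08, 4.22], [0.17, 2.65], [-2.57, 2.57]. Speed limits (rad/s): [2.79, 2.79, 3.14, 3.14, 3.14, 3.14].

## Interface

Orientations are given as [roll, pitch, yaw] about the fixed x, y, z axes, in that order (R = Rz(yaw) Ry(pitch) Rx(roll)).
In Python, from bench import robot gives the robot as it stands.
- The arm moves only by the tool carry_out, never from a script. Its argument "steps" is a list of rows, each a list of 3 entries, a list of its own where there are three numbers: the shift along the tool's x, y, z in m, then the turn about the tool's z in units of 10 degrees (1.0 is 10 degrees), then the closure, from -1 (fully open) to 1 (shut). In form: [[[tx, ty, tz], roll, jaw], ...]. A call has 1 to 10 rows; each row is the pose to reach, as a shift and turn from the pose commanded when the call began, along the tool's axes at that moment; what a row does not reach only later rows make up. A row lasts 1/8 s, in which the tool goes at most 62.5 mm and 10.7 degrees, less where a joint would pass 70% of its speed; a pose out of reach is approached as far as the arm can. A call with a gripper value outside its range is refused whole. The fingers move at their own pace and stop on an object; the grip force is fixed at half the most. Time passes only in rows, so rows that repeat a pose let the fingers close. It gives the time, the measured TCP pose, the force, the opening and the grip force at its end, in the units of the state.
- robot.get_obs(): the state, without advancing time (a new reading comes with each control period).
- robot.snapshot(name): name is "scene" or "top"; returns a dict with "image" (384x512x3 uint8, red, green, blue), "z_map" (384x512 float32, m along the optical axis (not along the pixel's ray), 0 where there is no reading), "mtx" (3x3 intrinsics, pixels), "D" ([k1, k2, p1, p2, k3] as OpenCV has them; the pictures are not rectified), "R" (3x3) and "t" (3): a world point X has camera coordinates R X + t. Camera axes: x right, y down, z forward; pixel columns grow to the right and rows downward; lengths in m; the calibration is good to about 2 mm. A picture is of the moment at which its call begins.
- robot.close_job(): hands the job in; it is judged then, once.
The state is a dict: "time": time; "joint_positions": joint angles; "qvel": joint speeds; "joint_torque": joint torques, N m; "tool_pos": TCP position; "ee_rot": TCP orientation; "wrist_force": force on the tool from outside, world axes, zero at the start; "wrist_torque": the same for the moment, N m; "width": finger opening in m; "finger_force": force on a finger pad.
Only numpy, scipy, OpenCV 4.12 (cv2) and the standard library are available. Lean on these libraries where they do the work, as an engineer would, in place of code of your own. Each camera call takes 0.05 s, during which the arm holds its last target. There are 200 camera calls.

## Working session

There is one attempt and no reset: what is moved stays moved. The work goes in short steps, Python scripts to look and compute and a tool call to move; the robot and the scene stay as the last step left them, time stands still between calls to the robot, and variables do not carry over. Pictures are saved under pics/ and viewed, at most 14 in all, crops included, and the job is handed in when it is done.

Besides the shell and the picture viewer there is one more tool, called after "Request:" as a command line: name --argument value ..., lists and objects as JSON in quotes. carry_out: Moves the arm, as the interface text tells. Its arguments: {"type":"object","properties":{"steps":{"type":"array","items":{"type":"array"}}},"required":["steps"]}

```bash
mkdir -p pics; ls; cat > h.py <<'E'
import numpy as np, cv2, pickle
from bench import robot
def snap(n,save=None):
    s=robot.snapshot(n)
    if save: cv2.imwrite('pics/'+save,cv2.cvtColor(s['image'],cv2.COLOR_RGB2BGR))
    return s
def cloud(s):
    h,w=s['z_map'].shape
    u,v=np.meshgrid(np.arange(w),np.arange(h))
    p=cv2.undistortPoints(np.stack([u.ravel(),v.ravel()],1).astype(np.float64)[:,None],s['mtx'],s['D'])[:,0]
    z=s['z_map'].ravel()
    C=np.c_[p*z[:,None],z]
    W=(C-s['t'])@s['R']
    W[z==0]=np.nan
    return W.reshape(h,w,3)
def ray(s,uv,zp):
    p=cv2.undistortPoints(np.array(uv,float).reshape(-1,1,2),s['mtx'],s['D'])[:,0]
    d=np.c_[p,np.ones(len(p))]@s['R']; c=-s['R'].T@s['t']
    return c+d*((zp-c[2])/d[:,2])[:,None]
E
python3 - <<'E'
from h import *
for n in ('top','scene'):
    s=snap(n,n+'0.png'); print(n,-s['R'].T@s['t'],s['R'][2], s['mtx'][0,0])
o=robot.get_obs(); print(o['time'],o['tool_pos'],o['ee_rot'],o['width'])
E
```

```text
pics
top [0.50994122 0.1056596  1.29092557] [ 0.07032399 -0.01106832 -0.9974628 ] 410.7189813437692
scene [1.37121378 0.74126925 0.75899007] [-0.61423067 -0.5454271  -0.57028937] 389.39772627866887
0.1 [0.24530341 0.49173135 0.20441925] [-3.13962129e+00 -1.93351902e-04  2.67879921e+00] 0.09392002348978394
```

View pics/top0.png

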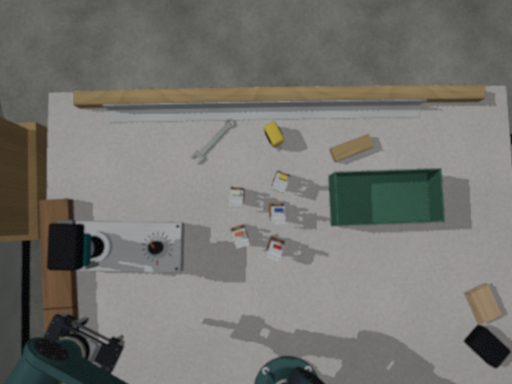

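View pics/scene0.png

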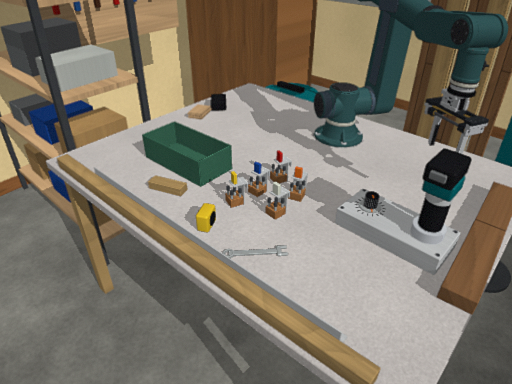

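```bash
python3 - <<'E'
from h import *
s=snap('top'); W=cloud(s); q=snap('scene'); V=cloud(q)
pickle.dump((s,W,q,V),open('d.pkl','wb'))
im=cv2.cvtColor(s['image'],cv2.COLOR_RGB2BGR)
cv2.imwrite('pics/c1.png',cv2.resize(im[165:265,215:315],None,fx=6,fy=6,interpolation=cv2.INTER_CUBIC))
im2=cv2.cvtColor(q['image'],cv2.COLOR_RGB2BGR)
cv2.imwrite('pics/c2.png',cv2.resize(im2[140:225,215:315],None,fx=7,fy=7,interpolation=cv2.INTER_CUBIC))
for (u,v) in [(281,178),(237,190),(278,210),(240,232),(276,245),(156,246),(100,320)]:
    print((u,v),W[v,u].round(4))
# tub rim
m=(abs(W[...,2]-0.1)<.008); m[:, :320]=0; m[:,460:]=0; m[:160]=0;m[240:]=0
P=W[m]; r=cv2.minAreaRect((P[:,:2]*1000).astype(np.float32)); print('tub',m.sum(),r)
print(np.nanmedian(W[190:210,380:420].reshape(-1,3),0), np.nanmedian(W[300:330,200:240].reshape(-1,3),0), P[:,2].mean())
# station top
m=(abs(W[...,2]-0.06)<.01); m[:,190:]=0; m[:210]=0;m[280:]=0
P=W[m]; print('st',m.sum(),cv2.minAreaRect((P[:,:2]*1000).astype(np.float32)))
for nm,A in(('top',W),('scene',V)):
    m=(A[...,2]>.09)&(A[...,2]<.13)&(A[...,0]>.3)&(A[...,0]<.75)&(A[...,1]<.22)&(A[...,1]>-.05)
    n,l,st,c=cv2.connectedComponentsWithStats(m.astype(np.uint8))
    for i in range(1,n):
        p=A[l==i]; im_=(s if A is W else q)['image'][l==i]
        print(nm,st[i],p.mean(0).round(4),p[:,2].max().round(4),im_.mean(0).round())
E
```

```text
(281, 178) [0.6414 0.009  0.1112]
(237, 190) [0.6119 0.1376 0.077 ]
(278, 210) [0.549  0.0202 0.1147]
(240, 232) [0.4884 0.1301 0.1168]
(276, 245) [0.4493 0.0282 0.1136]
(156, 246) [0.4526 0.373  0.1023]
(100, 320) [ 0.2215  0.573  -0.0013]
tub 652 ((582.0031127929688, -309.4842834472656), (161.39808654785156, 321.6192626953125), 1.0109704732894897)
[ 0.57790632 -0.37339537  0.00599296] [0.23295465 0.20092964 0.00025832] 0.09986653339539568
st 3831 ((440.2430725097656, 516.4510498046875), (415.1680908203125, 179.1002655029297), 86.98920440673828)
top [279 174   9   7  42] [0.6443 0.0039 0.1113] 0.1202 [152. 137.  73.]
top [232 191   9   5  39] [0.6009 0.14   0.1114] 0.1188 [153. 156. 149.]
top [274 208   9   5  37] [0.5496 0.0191 0.1111] 0.1181 [ 70.  87. 128.]
top [235 231   8   6  36] [0.4838 0.1344 0.1136] 0.1169 [154. 104.  78.]
top [273 244   9   7  38] [0.4437 0.0252 0.1129] 0.1174 [136.  76.  75.]
scene [277 150   6  11  51] [0.4484 0.0308 0.105 ] 0.118 [137.  39.  37.]
scene [254 161   7  11  60] [0.5548 0.023  0.1055] 0.1172 [ 32.  61. 120.]
scene [295 166   8  10  68] [0.4877 0.1401 0.1051] 0.1183 [173.  90.  37.]
scene [231 171   6  11  52] [0.6506 0.0095 0.106 ] 0.1188 [175. 148.  38.]
scene [273 182   8  11  70] [0.6065 0.1461 0.1057] 0.1185 [160. 163. 150.]
```

View pics/c1.png

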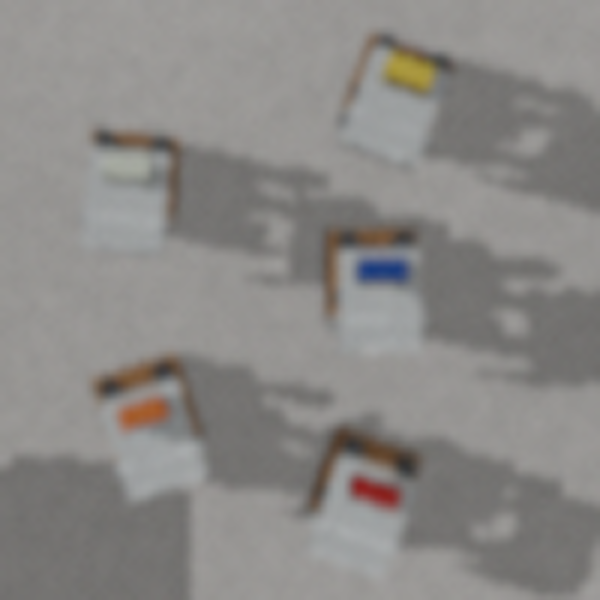

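View pics/c2.png

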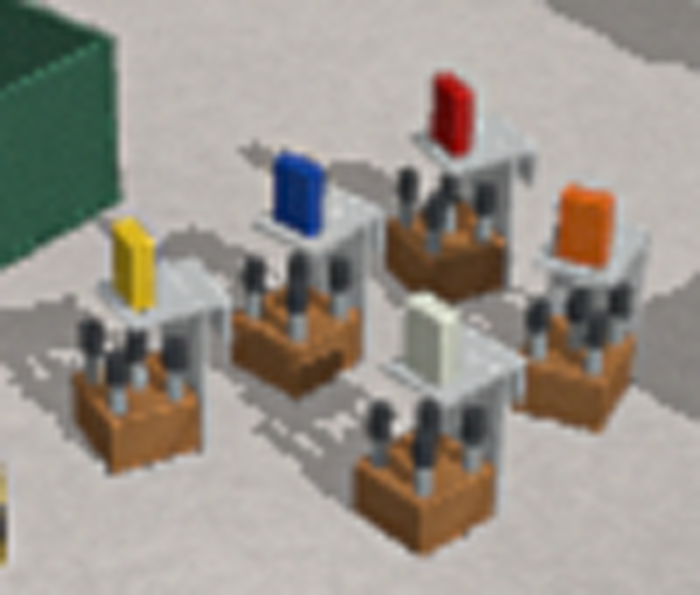

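```bash
cat > cad.py <<'E'
from h import *
def hue(s): return cv2.cvtColor(s['image'],cv2.COLOR_RGB2HSV)
def caddies(s,W,verbose=True):
    out=[]
    base=(W[...,2]>.062)&(W[...,2]<.13)&(W[...,0]>.3)&(W[...,0]<.78)&(W[...,1]<.24)&(W[...,1]>-.12)
    hs=hue(s); base&=(hs[...,2]>60)
    n,l,st,c=cv2.connectedComponentsWithStats(base.astype(np.uint8))
    for i in range(1,n):
        if st[i,4]<40: continue
        m=l==i; t=m&(W[...,2]>.097)
        if t.sum()<8: continue
        v,u=np.nonzero(m&~t); S=ray(s,np.c_[u,v],.078)[:,:2]
        col=s['image'][t].mean(0).round()
        v,u=np.nonzero(t); T=ray(s,np.c_[u,v],.114)[:,:2]
        rs=cv2.minAreaRect((S*1000).astype(np.float32)); rt=cv2.minAreaRect((T*1000).astype(np.float32))
        d=T.mean(0)-S.mean(0)
        print(col,'tab',rt,'strap',np.round(rs[0],1),np.round(rs[1],1),round(rs[2],1),'dir',np.degrees(np.arctan2(d[1],d[0])).round(1))
if __name__=='__main__':
    s,W,q,V=pickle.load(open('d.pkl','rb')); caddies(s,W)
    im=cv2.cvtColor(s['image'],cv2.COLOR_RGB2BGR)
    cv2.imwrite('pics/c3.png',cv2.resize(im[218:278,120:190],None,fx=8,fy=8,interpolation=cv2.INTER_CUBIC))
    m=((abs(W[...,2]-.104)<.012)&(W[...,1]<.42)&(W[...,1]>.32)&(W[...,0]>.4)&(W[...,0]<.5))
    v,u=np.nonzero(m); T=ray(s,np.c_[u,v],.104); print('drum',m.sum(),T.mean(0),T.min(0),T.max(0),u.mean(),v.mean())
    m=(abs(W[...,2]-.06)<.012)&(W[...,1]<.47)&(W[...,1]>.28)&(W[...,0]>.36)&(W[...,0]<.54)
    P=W[m]; print('st edges', np.percentile(P,[1,99],0))
    for nm,ss in(('top',s),('scene',q)):
        h=hue(ss); mm=(h[...,0]>3)&(h[...,0]<22)&(h[...,1]>130)&(h[...,2]>90); 
        if nm=='top': mm[:218]=0;mm[278:]=0;mm[:,:120]=0;mm[:,190:]=0
        else: mm[:180]=0;mm[230:]=0;mm[:,:340]=0;mm[:,400:]=0
        v,u=np.nonzero(mm); print(nm,u,v)
        if len(u): print(ray(ss,np.c_[u,v],.066).mean(0))
E
python3 cad.py
```

```text
[153. 138.  72.] tab ((644.1748657226562, 4.194429397583008), (23.720233917236328, 12.868231773376465), 70.37031555175781) strap [632.5   8.2] [44.  54.9] 64.8 dir -20.1
[154. 157. 150.] tab ((600.2238159179688, 139.6648712158203), (22.99163246154785, 11.525696754455566), 88.884521484375) strap [587.4 141.1] [44.3 51.1] 80.7 dir -8.1
[ 62.  81. 127.] tab ((550.3965454101562, 18.650707244873047), (20.135570526123047, 8.607030868530273), 88.84705352783203) strap [538.4  19.3] [44.3 53.1] 88.8 dir -1.3
[154. 104.  77.] tab ((483.61163330078125, 134.84654235839844), (11.707231521606445, 22.522138595581055), 17.230003356933594) strap [471.  131.5] [51.9 42.7] 17.2 dir 16.0
[136.  76.  75.] tab ((443.82513427734375, 24.959823608398438), (24.33169937133789, 11.680242538452148), 70.42613220214844) strap [432.   29.2] [44.3 55.4] 73.3 dir -18.7
drum 163 [0.44725909 0.37805755 0.104     ] [0.42705251 0.35816685 0.104     ] [0.46719129 0.39858645 0.104     ] 154.11656441717793 247.94478527607362
st edges [[0.37661328 0.30922792 0.05340779]
 [0.5222594  0.46885796 0.06800076]]
top [151 152] [244 245]
[0.45555981 0.39450124 0.066     ]
scene [372 373 372 373 373 371 371 372 371] [195 195 196 196 197 209 210 210 211]
[0.43003734 0.37810493 0.066     ]
```

```bash
sleep 1; ls pics
```

```text
c1.png
c2.png
c3.png
scene0.png
top0.png
```

View pics/c3.png

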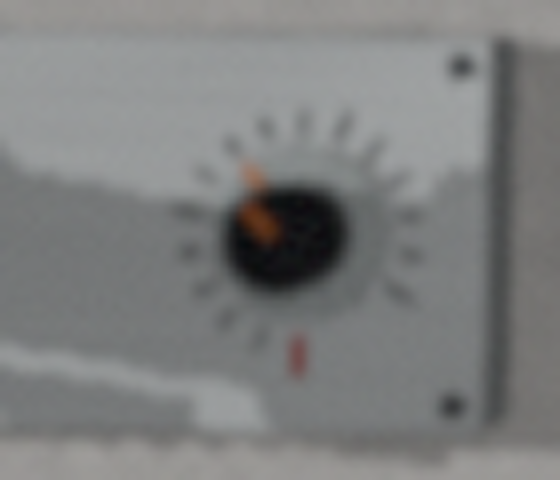

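```bash
cat > go.py <<'E'
import sys,numpy as np
from bench import robot
from scipy.spatial.transform import Rotation as Ro
def go(*tg,yaw=None):
    o=robot.get_obs(); R=Ro.from_euler('xyz',o['ee_rot']).as_matrix()
    print('t',round(o['time'],2),'p',np.round(o['tool_pos'],4),'rot',np.round(o['ee_rot'],3),'w',round(o['width'],4),'f',np.round(o['finger_force'],1),'W',np.round(o['wrist_force'],1),'q6',round(o['joint_positions'][5],2))
    for t in tg:
        d=R.T@(np.array(t[:3])-o['tool_pos']); r=''
        if len(t)>3:
            a=(t[3]-o['ee_rot'][2]+np.pi)%(2*np.pi)-np.pi; r=round(-np.degrees(a)/10,2)
        print(t,'->',np.round(d,4),r)
if __name__=='__main__': go(*[tuple(map(float,a.split(','))) for a in sys.argv[1:]])
E
python3 go.py 0.30,0.37,0.20,1.07 0.447,0.378,0.2,1.07
```

```text
t 0.2 p [0.2454 0.4919 0.2048] rot [-3.14  -0.     2.679] w 0.0941 f 0.0 W [-0.1 -0.2  0.3] q6 -0.1
(0.3, 0.37, 0.2, 1.07) -> [-0.1033 -0.0847  0.0049] 9.22
(0.447, 0.378, 0.2, 1.07) -> [-0.2312 -0.0119  0.0047] 9.22
```

Request:
carry_out --steps '[[[-0.05, -0.04, 0], 1, -1], [[-0.1033, -0.0847, 0], 2, -1], [[-0.1033, -0.0847, 0], 3, -1], [[-0.1033, -0.0847, 0], 4, -1], [[-0.1033, -0.0847, 0], 5, -1], [[-0.1033, -0.0847, 0], 6, -1], [[-0.145, -0.06, 0.0], 7, -1], [[-0.19, -0.036, 0.0], 8, -1], [[-0.2312, -0.0119, 0.005], 9.22, -1], [[-0.2312, -0.0119, 0.005], 9.22, -1]]'

```text
time: 1.45
tool_pos: [0.4491, 0.3773, 0.198]
ee_rot: [-3.14, 0.003, 1.066]
wrist_force: [-0.2, -0.0, -0.3]
width: 0.0941
finger_force: 0.0
```

```bash
python3 - <<'E'
from h import *
s=snap('top','p1.png');snap('scene','p1s.png')
E
python3 go.py 0.447,0.378,0.069,1.07; python3 -c "
import cv2,numpy as np
a=cv2.imread('pics/p1.png')[215:285,110:200];b=cv2.imread('pics/p1s.png')[130:250,320:470]
cv2.imwrite('pics/p1c.png',np.hstack([cv2.resize(a,(400,311)),cv2.resize(b,(389,311))]))"
```

```text
t 1.55 p [0.4467 0.3781 0.1998] rot [-3.14e+00  2.00e-03  1.07e+00] w 0.0941 f 0.0 W [-0.3  0.3  0.2] q6 1.11
(0.447, 0.378, 0.069, 1.07) -> [0.0003 0.0004 0.1308] 0.0
```

View pics/p1c.png

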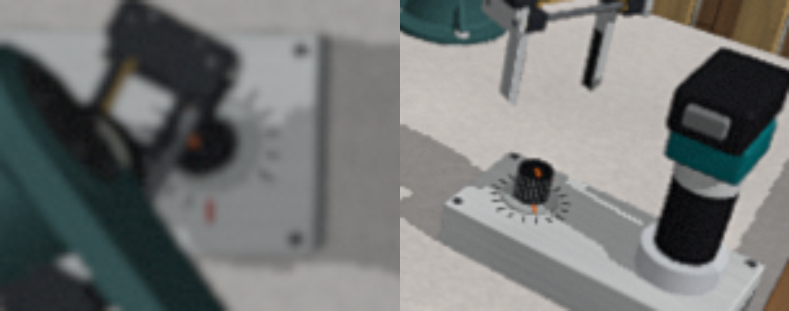

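Request:
carry_out --steps '[[[0, 0, 0.05], 0, -1], [[0, 0, 0.09], 0, -1], [[0, 0, 0.12], 0, -1], [[0, 0, 0.129], 0, -1], [[0, 0, 0.129], 0, 0.3], [[0, 0, 0.129], 0, 1], [[0, 0, 0.129], 0, 1], [[0, 0, 0.129], 0, 1], [[0, 0, 0.129], 0, 1], [[0, 0, 0.129], 0, 1]]'

```text
time: 2.8
tool_pos: [0.4474, 0.3782, 0.0716]
ee_rot: [3.141, -0.0, 1.07]
wrist_force: [0.8, 0.1, 0.9]
width: 0.0397
finger_force: 30.0
```

Request:
carry_out --steps '[[[0, 0, 0], -1, 1], [[0, 0, 0], -2, 1], [[0, 0, 0], -3, 1], [[0, 0, 0], -4, 1], [[0, 0, 0], -5, 1], [[0, 0, 0], -6, 1], [[0, 0, 0], -7, 1], [[0, 0, 0], -8, 1], [[0, 0, 0], -9, 1], [[0, 0, 0], -10, 1]]'

```text
time: 4.05
tool_pos: [0.4517, 0.3799, 0.0716]
ee_rot: [3.134, 0.008, 2.82]
wrist_force: [10.8, 6.0, -6.6]
width: 0.0394
finger_force: 30.0
```

Request:
carry_out --steps '[[[0, 0, 0], -1, 1], [[0, 0, 0], -2, 1], [[0, 0, 0], -3, 1], [[0, 0, 0], -4, 1], [[0, 0, 0], -4.5, 1], [[0, 0, 0], -5, 1], [[0, 0, 0], -5, 1], [[0, 0, 0], -5, 1], [[0, 0, 0], -5, 1], [[0, 0, 0], -5, 1]]'

```text
time: 5.3
tool_pos: [0.449, 0.3811, 0.0717]
ee_rot: [3.138, 0.007, -2.596]
wrist_force: [4.4, 7.0, -3.8]
width: 0.0394
finger_force: 30.0
```

```bash
python3 - <<'E'
from h import *
s=snap('top','p2.png');snap('scene','p2s.png')
E
python3 go.py 0.447,0.378,0.069; python3 -c "
import cv2,numpy as np
from bench import robot
o=robot.get_obs();print(o['wrist_torque'],o['joint_torque'])
a=cv2.imread('pics/p2.png')[215:285,110:200];b=cv2.imread('pics/p2s.png')[130:250,320:470]
cv2.imwrite('pics/p2c.png',np.hstack([cv2.resize(a,(400,311)),cv2.resize(b,(389,311))]))"
```

```text
t 5.4 p [0.449  0.3811 0.0717] rot [ 3.138  0.007 -2.596] w 0.0397 f 30.0 W [ 6.   7.  -4.1] q6 -1.51
(0.447, 0.378, 0.069) -> [ 0.0033 -0.0016  0.0026] 
[ 1.18315884 -0.65575703 -0.38544811] [ -0.93521856 -40.50330877 -26.85539246  -0.99715579   2.49851011
  -0.35755388]
```

View pics/p2c.png

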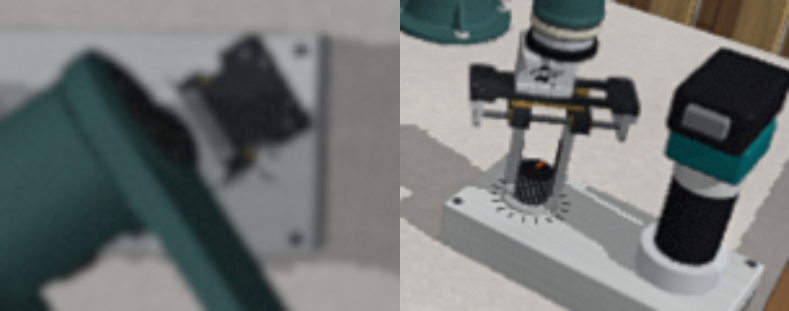

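Request:
carry_out --steps '[[[0, 0, 0], 0, 0], [[0, 0, 0], 0, -0.2], [[-0.003, 0.0015, 0], 0, -0.2], [[-0.003, 0.0015, 0], 0, -0.2], [[-0.003, 0.0015, 0], 0, 1], [[-0.003, 0.0015, 0], 0, 1], [[-0.003, 0.0015, 0], 0, 1], [[-0.003, 0.0015, 0], 0, 1], [[-0.003, 0.0015, 0], 0, 1]]'

```text
time: 6.52
tool_pos: [0.4489, 0.381, 0.0715]
ee_rot: [-3.141, -0.0, -2.596]
wrist_force: [0.5, -1.6, 0.5]
width: 0.0395
finger_force: 30.0
```

```bash
python3 go.py
```

```text
t 6.53 p [0.4489 0.381  0.0715] rot [-3.141 -0.    -2.596] w 0.0395 f 30.0 W [ 0.5 -1.6  0.5] q6 -1.51
```

Request:
carry_out --steps '[[[0, 0, 0], 1, 1], [[0, 0, 0], 2, 1], [[0, 0, 0], 3, 1], [[0, 0, 0], 4, 1], [[0, 0, 0], 5, 1], [[0, 0, 0], 6, 1], [[0, 0, 0], 7, 1], [[0, 0, 0], 8, 1], [[0, 0, 0], 9, 1], [[0, 0, 0], 10, 1]]'

```text
time: 7.78
tool_pos: [0.4489, 0.381, 0.0715]
ee_rot: [-3.141, 0.0, 1.937]
wrist_force: [0.7, -1.3, 0.4]
width: 0.0394
finger_force: 30.0
```

Request:
carry_out --steps '[[[0, 0, 0], 1, 1], [[0, 0, 0], 2, 1], [[0, 0, 0], 3, 1], [[0, 0, 0], 4, 1], [[0, 0, 0], 4, 1], [[0, 0, 0], 4, 1], [[0, 0, 0], 4, 1]]'

```text
time: 8.65
tool_pos: [0.4489, 0.3809, 0.0715]
ee_rot: [-3.142, 0.0, 1.245]
wrist_force: [-0.3, -1.6, -0.1]
width: 0.0395
finger_force: 30.0
```

```bash
python3 go.py
```

```text
t 8.65 p [0.4489 0.3809 0.0715] rot [-3.142  0.     1.245] w 0.0395 f 30.0 W [-0.3 -1.6 -0.1] q6 0.93
```

Request:
carry_out --steps '[[[0, 0, 0], 0, -0.5], [[0, 0, 0], 0, -1], [[0, 0, 0], 0, -1], [[0, 0, 0], 0, -1], [[0, 0, -0.06], 0, -1], [[0, 0, -0.12], 0, -1], [[0, 0, -0.18], 0, -1], [[0, 0, -0.2], 0, -1], [[0, 0, -0.2], 0, -1]]'

```text
time: 9.78
tool_pos: [0.4497, 0.3817, 0.2741]
ee_rot: [3.138, -0.004, 1.244]
wrist_force: [-0.2, -0.7, -0.7]
width: 0.0941
finger_force: 0.0
```

```bash
python3 go.py 0.33,0.17,0.26,1.571
```

```text
t 9.78 p [0.4497 0.3817 0.2741] rot [ 3.138 -0.004  1.244] w 0.0941 f 0.0 W [-0.2 -0.7 -0.7] q6 0.93
(0.33, 0.17, 0.26, 1.571) -> [-0.239  -0.0455  0.013 ] -1.87
```

Request:
carry_out --steps '[[[-0.06, -0.011, 0.003], -0.47, -1], [[-0.12, -0.023, 0.006], -0.95, -1], [[-0.18, -0.034, 0.01], -1.4, -1], [[-0.239, -0.0455, 0.013], -1.87, -1], [[-0.239, -0.0455, 0.013], -1.87, -1], [[-0.239, -0.0455, 0.013], -1.87, -1]]'

```text
time: 10.52
tool_pos: [0.329, 0.1695, 0.2573]
ee_rot: [-3.14, -0.0, 1.57]
wrist_force: [0.7, -0.6, -0.2]
width: 0.0938
finger_force: 0.0
```

```bash
cat > look.py <<'E'
from cad import *
import sys
s=snap('top',sys.argv[1]+'.png'); q=snap('scene',sys.argv[1]+'s.png'); W=cloud(s); caddies(s,W)
V=cloud(q); m=(V[...,2]>.1)&(V[...,2]<.125)&(V[...,0]>.3)&(V[...,0]<.75)&(V[...,1]<.24)&(V[...,1]>-.12)
n,l,st,c=cv2.connectedComponentsWithStats(m.astype(np.uint8))
for i in range(1,n):
    if st[i,4]>15: print('scene',np.median(V[l==i],0).round(4),st[i,4],q['image'][l==i].mean(0).round())
E
python3 look.py p3; python3 go.py;python3 -c "
import cv2,numpy as np
a=cv2.imread('pics/p3.png')[218:278,120:190];b=cv2.imread('pics/p3s.png')[130:250,320:470]
cv2.imwrite('pics/p3c.png',np.hstack([cv2.resize(a,(400,343)),cv2.resize(b,(400,343))]))"
```

```text
[156. 141.  74.] tab ((644.1748657226562, 4.194429397583008), (23.720233917236328, 12.868231773376465), 70.37031555175781) strap [634.6   8.9] [44.1 58.4] 71.9 dir -19.6
[157. 161. 153.] tab ((600.2238159179688, 139.6648712158203), (22.99163246154785, 11.525696754455566), 88.884521484375) strap [587.7 141.4] [44.4 50.1] 83.2 dir -8.5
[ 64.  84. 130.] tab ((550.3965454101562, 18.650707244873047), (20.135570526123047, 8.607030868530273), 88.84705352783203) strap [535.5  19.4] [44.3 47.2] 88.9 dir 0.1
[158. 106.  79.] tab ((483.61163330078125, 134.84654235839844), (11.707231521606445, 22.522138595581055), 17.230003356933594) strap [471.9 131.8] [53.8 42.7] 17.2 dir 15.4
[139.  78.  77.] tab ((443.82513427734375, 24.959823608398438), (24.33169937133789, 11.680242538452148), 70.42613220214844) strap [431.1  28.5] [45.2 52.7] 67.1 dir -19.4
scene [0.4485 0.0307 0.111 ] 34 [143.  43.  39.]
scene [0.555  0.0222 0.1107] 40 [ 36.  65. 126.]
scene [0.4884 0.1402 0.1102] 48 [178.  93.  40.]
scene [0.6512 0.0121 0.1126] 38 [184. 155.  40.]
scene [0.6075 0.1468 0.1108] 50 [166. 170. 156.]
t 10.62 p [0.3295 0.1701 0.2577] rot [-3.14   0.     1.571] w 0.0939 f 0.0 W [ 0.2 -0.   0.7] q6 0.32
```

View pics/p3c.png

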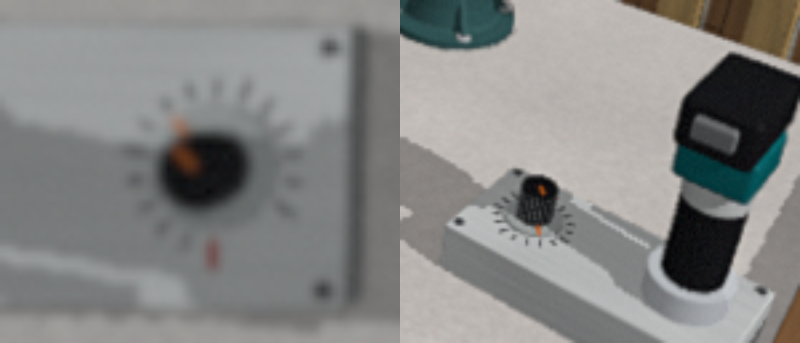

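```bash
python3 - <<'E'
from h import *
s,W,q,V=pickle.load(open('d.pkl','rb'))
for nm,ss,A in(('top',s,W),('scene',q,V)):
    m=(A[...,2]>.088)&(A[...,2]<.112)&(A[...,0]>.47)&(A[...,0]<.7)&(A[...,1]<-.13)&(A[...,1]>-.49)
    v,u=np.nonzero(m); P=ray(ss,np.c_[u,v],.1)
    r=cv2.minAreaRect((P[:,:2]*1000).astype(np.float32)); print(nm,m.sum(),r, A[m][:,2].mean())
    for y0 in np.arange(-.46,-.15,.03):
        k=(abs(P[:,1]-y0)<.015); near=P[k&(P[:,0]<.53),0]; far=P[k&(P[:,0]>.63),0]
        print(round(y0,2),near.mean().round(4),len(near),far.mean().round(4),len(far))
E
python3 go.py 0.446,0.028,0.2,1.24
```

```text
top 720 ((581.8717041015625, -308.32012939453125), (161.16168212890625, 321.8540344238281), 0.9974602460861206) 0.09893492156210434
-0.46 0.5156 37 0.6502 51
-0.43 0.5089 16 0.6615 24
-0.4 0.5047 11 0.6605 20
-0.37 0.5048 20 0.661 20
-0.34 0.5052 18 0.6595 24
-0.31 0.5036 17 0.659 20
-0.28 0.504 20 0.6593 21
-0.25 0.5037 15 0.6579 23
-0.22 0.5024 20 0.6576 20
-0.19 0.503 20 0.6577 22
-0.16 0.5131 35 0.6481 42
scene 668 ((590.9082641601562, -297.6793212890625), (178.5345001220703, 333.5054626464844), 0.9173106551170349) 0.09626355019646161
-0.46 0.5176 13 0.6519 24
-0.43 0.5139 17 0.6616 20
-0.4 0.5154 20 0.6668 21
-0.37 0.5136 18 0.6657 20
-0.34 0.5131 19 0.6669 19
-0.31 0.5117 19 0.6678 22
-0.28 0.5138 22 0.6673 20
-0.25 0.5115 22 0.6657 24
-0.22 0.5115 23 0.6662 27
-0.19 0.5116 24 0.665 24
-0.16 0.5126 26 0.6604 36
t 10.62 p [0.3295 0.1701 0.2577] rot [-3.14   0.     1.571] w 0.0939 f 0.0 W [ 0.2 -0.   0.7] q6 0.32
(0.446, 0.028, 0.2, 1.24) -> [-0.1421  0.1165  0.0576] 1.9
```

Request:
carry_out --steps '[[[-0.05, 0.04, 0.0], 1, -1], [[-0.1, 0.08, 0.0], 1.9, -0.5], [[-0.142, 0.1165, 0.02], 1.9, -0.5], [[-0.142, 0.1165, 0.08], 1.9, -0.5], [[-0.142, 0.1165, 0.13], 1.9, -0.5], [[-0.142, 0.1165, 0.165], 1.9, -0.5], [[-0.142, 0.1165, 0.175], 1.9, -0.5], [[-0.142, 0.1165, 0.175], 1.9, -0.5]]'

```text
time: 11.62
tool_pos: [0.4461, 0.0279, 0.0833]
ee_rot: [-3.141, 0.0, 1.24]
wrist_force: [0.2, -0.0, 0.1]
width: 0.0706
finger_force: 0.0
```

Request:
carry_out --steps '[[[0, 0, 0], 0, 0.3], [[0, 0, 0], 0, 1], [[0, 0, 0], 0, 1], [[0, 0, 0], 0, 1], [[0, 0, 0], 0, 1], [[0, 0, 0], 0, 1]]'

```text
time: 12.38
tool_pos: [0.4456, 0.0273, 0.0835]
ee_rot: [-3.142, -0.0, 1.239]
wrist_force: [0.0, -0.6, 1.0]
width: 0.0138
finger_force: 0.0
```

```bash
python3 go.py; python3 - <<'E'
from h import *
s=snap('scene','p4.png'); a=cv2.imread('pics/p4.png')[120:230,200:330]; cv2.imwrite('pics/p4c.png',cv2.resize(a,None,fx=5,fy=5,interpolation=cv2.INTER_CUBIC))
E
```

```text
t 12.38 p [0.4456 0.0273 0.0835] rot [-3.142 -0.     1.239] w 0.0138 f 0.0 W [ 0.  -0.6  1. ] q6 0.27
```

View pics/p4c.png

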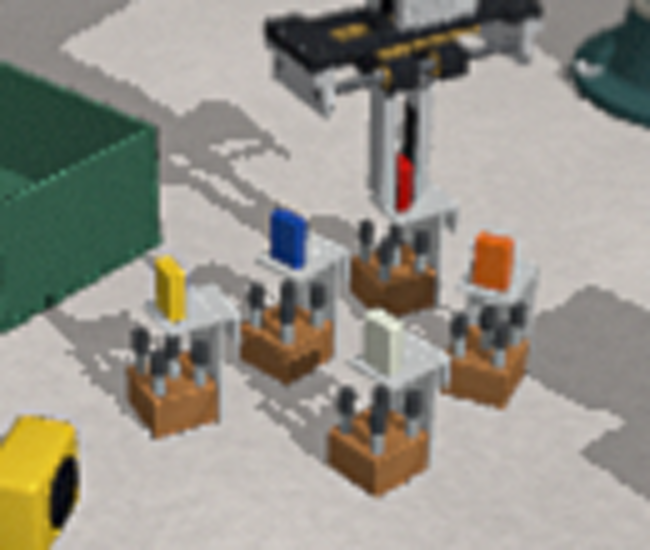

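Request:
carry_out --steps '[[[0, 0, 0], 0, 1], [[0, 0, 0], 0, 1], [[0, 0, 0], 0, 1], [[0, 0, 0], 0, 1]]'

```text
time: 12.92
tool_pos: [0.4455, 0.0273, 0.0834]
ee_rot: [-3.141, 0.0, 1.239]
wrist_force: [-0.2, 0.2, -0.9]
width: 0.0117
finger_force: 30.0
```

Request:
carry_out --steps '[[[0, 0, -0.03], 0, 1], [[0, 0, -0.07], 0, 1], [[0, 0, -0.11], 0, 1], [[0, 0, -0.15], 0, 1], [[0, 0, -0.17], 0, 1], [[0, 0, -0.17], 0, 1]]'

```text
time: 13.68
tool_pos: [0.4464, 0.0273, 0.2549]
ee_rot: [3.138, -0.001, 1.239]
wrist_force: [0.9, -0.0, -1.0]
width: 0.0116
finger_force: 30.0
```

```bash
python3 go.py 0.537,-0.426,0.25,1.588
```

```text
t 13.68 p [0.4464 0.0273 0.2549] rot [ 3.138e+00 -1.000e-03  1.239e+00] w 0.0116 f 30.0 W [ 0.9 -0.  -1. ] q6 0.27
(0.537, -0.426, 0.25, 1.588) -> [-0.3991  0.2333  0.0053] -2.0
```

Request:
carry_out --steps '[[[-0.03, 0.017, 0], -0.2, 1], [[-0.07, 0.041, 0], -0.4, 1], [[-0.12, 0.07, 0], -0.6, 1], [[-0.17, 0.1, 0], -0.8, 1], [[-0.22, 0.129, 0], -1.0, 1], [[-0.27, 0.158, 0], -1.3, 1], [[-0.32, 0.187, 0], -1.6, 1], [[-0.365, 0.213, 0], -1.8, 1], [[-0.39, 0.228, 0], -2, 1], [[-0.399, 0.233, 0], -2, 1]]'

```text
time: 14.92
tool_pos: [0.5351, -0.427, 0.2496]
ee_rot: [-3.138, -0.004, 1.586]
wrist_force: [0.3, 0.2, -2.2]
width: 0.0117
finger_force: 30.0
```

Request:
carry_out --steps '[[[0, 0, 0], 0, 1], [[0, 0, 0], 0, 1], [[0, 0, 0], 0, 1]]'

```text
time: 15.3
tool_pos: [0.5361, -0.4245, 0.2543]
ee_rot: [3.141, 0.0, 1.589]
wrist_force: [0.3, -0.4, -1.7]
width: 0.0115
finger_force: 30.0
```

```bash
python3 go.py 0.537,-0.426,0.112,1.588; cat > held.py <<'E'
from h import *
import sys
s=snap('top',sys.argv[1]+'.png'); W=cloud(s)
q=snap('scene',sys.argv[1]+'s.png')
a=cv2.imread('pics/'+sys.argv[1]+'.png')[150:250,320:455]; b=cv2.imread('pics/'+sys.argv[1]+'s.png')[50:190,120:270]
cv2.imwrite('pics/'+sys.argv[1]+'c.png',np.hstack([cv2.resize(a,(540,400),interpolation=cv2.INTER_CUBIC)[:,150:],cv2.resize(b,(400,400),interpolation=cv2.INTER_CUBIC)]))
E
python3 held.py p5
```

```text
t 15.3 p [ 0.5361 -0.4245  0.2543] rot [3.141 0.    1.589] w 0.0115 f 30.0 W [ 0.3 -0.4 -1.7] q6 -0.77
(0.537, -0.426, 0.112, 1.588) -> [-0.0014  0.0007  0.1423] 0.01
```

View pics/p5c.png

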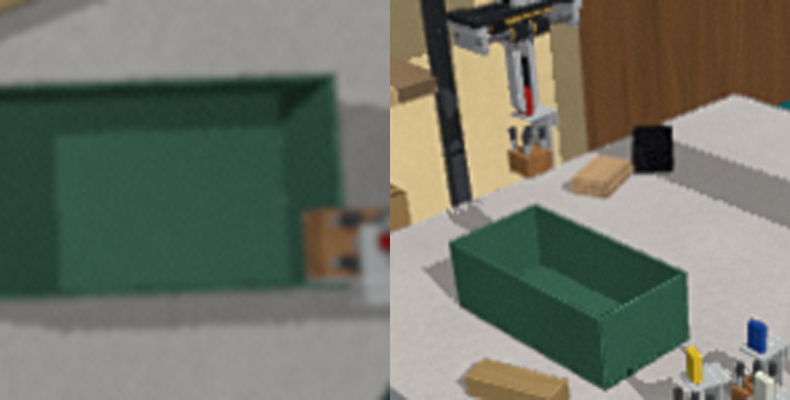

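Request:
carry_out --steps '[[[0, 0.0015, 0.02], 0, 1], [[0, 0.0015, 0.05], 0, 1], [[0, 0.0015, 0.08], 0, 1], [[0, 0.0015, 0.1], 0, 1], [[0, 0.0015, 0.11], 0, 1], [[0, 0.0015, 0.12], 0, 1], [[0, 0.0015, 0.128], 0, 1], [[0, 0.0015, 0.134], 0, 1], [[0, 0.0015, 0.14], 0, 1], [[0, 0.0015, 0.14], 0, 1]]'

```text
time: 16.65
tool_pos: [0.5371, -0.4256, 0.1128]
ee_rot: [-3.141, -0.001, 1.588]
wrist_force: [0.1, 0.4, -1.3]
width: 0.0117
finger_force: 30.0
```

```bash
python3 go.py 0.537,-0.426,0.1085,1.588
```

```text
t 16.65 p [ 0.5371 -0.4256  0.1128] rot [-3.141e+00 -1.000e-03  1.588e+00] w 0.0117 f 30.0 W [ 0.1  0.4 -1.3] q6 -0.77
(0.537, -0.426, 0.1085, 1.588) -> [-0.0004 -0.0001  0.0043] -0.0
```

Request:
carry_out --steps '[[[0, 0, 0.003], 0, 1], [[0, 0, 0.004], 0, 1], [[0, 0, 0.005], 0, 1], [[0, 0, 0.005], 0, 1], [[0, 0, 0.005], 0, 1]]'

```text
time: 17.27
tool_pos: [0.5374, -0.4258, 0.1085]
ee_rot: [3.141, -0.0, 1.588]
wrist_force: [-0.6, 0.8, -1.7]
width: 0.0119
finger_force: 30.0
```

Request:
carry_out --steps '[[[0, 0, 0], 0, 0.5], [[0, 0, 0], 0, 0], [[0, 0, 0], 0, -0.4], [[0, 0, 0], 0, -0.4], [[0, 0, -0.05], 0, -0.4], [[0, 0, -0.1], 0, -0.4], [[0, 0, -0.14], 0, -0.4]]'

```text
time: 18.15
tool_pos: [0.5375, -0.4259, 0.2512]
ee_rot: [3.14, 0.002, 1.588]
wrist_force: [0.0, -1.2, -0.6]
width: 0.0656
finger_force: 0.0
```

```bash
python3 go.py 0.552,0.022,0.2,1.56; python3 look.py p6; python3 -c "
import cv2,numpy as np
a=cv2.imread('pics/p6.png')[160:235,320:455];b=cv2.imread('pics/p6s.png')[110:190,130:280]
cv2.imwrite('pics/p6c.png',np.vstack([cv2.resize(a,(540,300),interpolation=2),cv2.resize(b,(540,288),interpolation=2)]))"
```

```text
t 18.15 p [ 0.5375 -0.4259  0.2512] rot [3.140e+00 2.000e-03 1.588e+00] w 0.0656 f 0.0 W [ 0.  -1.2 -0.6] q6 -0.77
(0.552, 0.022, 0.2, 1.56) -> [0.4477 0.0221 0.0505] 0.16
[153. 138.  72.] tab ((643.7426147460938, 4.348809242248535), (23.720123291015625, 13.785489082336426), 70.36693572998047) strap [634.2   8.2] [44.1 56.7] 68.3 dir -21.0
[151. 154. 147.] tab ((627.1107788085938, 97.65177917480469), (21.779022216796875, 12.360957145690918), 79.39114379882812) strap [612.7 100.5] [44.4 50.6] 88.8 dir -6.6
[ 62.  81. 127.] tab ((550.3965454101562, 18.650707244873047), (20.135570526123047, 8.607030868530273), 88.84705352783203) strap [539.9  19.3] [44.3 56.1] 88.8 dir -0.7
[155. 104.  77.] tab ((483.61163330078125, 134.84654235839844), (11.707231521606445, 22.522138595581055), 17.230003356933594) strap [471.9 131.8] [53.8 42.7] 17.2 dir 15.5
scene [0.5562 0.0221 0.1122] 41 [ 37.  65. 125.]
scene [0.4889 0.1402 0.1111] 48 [177.  92.  39.]
scene [0.6503 0.0113 0.1122] 35 [186. 157.  40.]
scene [0.6338 0.1021 0.111 ] 49 [161. 164. 152.]
```

View pics/p6c.png

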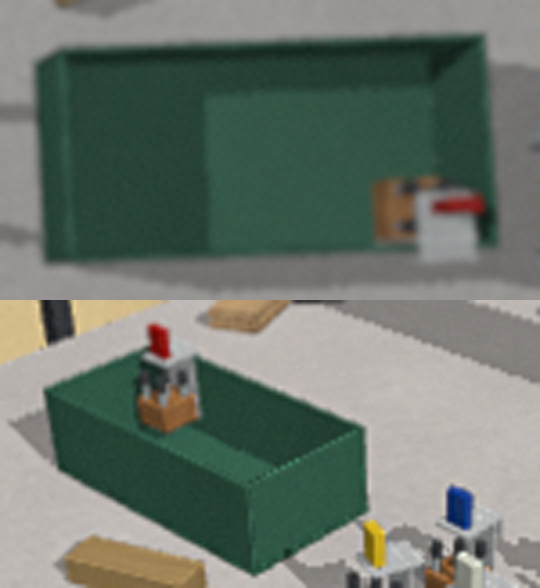

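Request:
carry_out --steps '[[[0.06, 0.003, 0], 0.1, -0.4], [[0.12, 0.006, 0], 0.16, -0.4], [[0.18, 0.009, 0], 0.16, -0.4], [[0.24, 0.012, 0], 0.16, -0.4], [[0.3, 0.015, 0], 0.16, -0.4], [[0.36, 0.018, 0], 0.16, -0.4], [[0.415, 0.02, 0], 0.16, -0.4], [[0.4477, 0.0221, 0.03], 0.16, -0.4], [[0.4477, 0.0221, 0.07], 0.16, -0.4], [[0.4477, 0.0221, 0.1], 0.16, -0.4]]'

```text
time: 19.5
tool_pos: [0.5503, 0.0231, 0.1451]
ee_rot: [-3.138, -0.0, 1.562]
wrist_force: [1.1, 0.4, 0.6]
width: 0.0657
finger_force: 0.0
```

```bash
python3 go.py 0.552,0.022,0.0835,1.56
```

```text
t 19.5 p [0.5503 0.0231 0.1451] rot [-3.138 -0.     1.562] w 0.0657 f 0.0 W [1.1 0.4 0.6] q6 -0.05
(0.552, 0.022, 0.0835, 1.56) -> [-0.0011  0.002   0.0616] 0.01
```

Request:
carry_out --steps '[[[0, 0, 0.03], 0, -0.4], [[0, 0, 0.055], 0, -0.4], [[0, 0, 0.0675], 0, -0.4], [[0, 0, 0.0675], 0, 0.3], [[0, 0, 0.0675], 0, 1], [[0, 0, 0.0675], 0, 1], [[0, 0, 0.0675], 0, 1], [[0, 0, 0.0675], 0, 1], [[0, 0, 0.0675], 0, 1], [[0, 0, 0.0675], 0, 1]]'

```text
time: 20.75
tool_pos: [0.5518, 0.0222, 0.081]
ee_rot: [3.142, -0.0, 1.56]
wrist_force: [-0.3, -0.7, 0.8]
width: 0.0116
finger_force: 30.0
```

Request:
carry_out --steps '[[[0, 0, 0], 0, 1], [[0, 0, 0], 0, 1], [[0, 0, -0.02], 0, 1], [[0, 0, -0.06], 0, 1], [[0, 0, -0.1], 0, 1], [[0, 0, -0.15], 0, 1], [[0, 0, -0.17], 0, 1], [[0, 0, -0.17], 0, 1]]'

```text
time: 21.75
tool_pos: [0.5526, 0.0222, 0.2528]
ee_rot: [3.138, 0.0, 1.56]
wrist_force: [-0.3, 0.0, -0.8]
width: 0.0116
finger_force: 30.0
```

```bash
python3 go.py 0.5368,-0.366,0.25,1.588
```

```text
t 21.75 p [0.5526 0.0222 0.2528] rot [3.138 0.    1.56 ] w 0.0116 f 30.0 W [-0.3  0.  -0.8] q6 -0.05
(0.5368, -0.366, 0.25, 1.588) -> [-0.3883 -0.0117  0.0028] -0.16
```

Request:
carry_out --steps '[[[-0.03, -0.001, 0], 0, 1], [[-0.075, -0.002, 0], -0.1, 1], [[-0.12, -0.004, 0], -0.16, 1], [[-0.17, -0.005, 0], -0.16, 1], [[-0.22, -0.007, 0], -0.16, 1], [[-0.27, -0.008, 0], -0.16, 1], [[-0.32, -0.01, 0], -0.16, 1], [[-0.365, -0.0115, 0], -0.16, 1], [[-0.388, -0.012, 0], -0.16, 1], [[-0.388, -0.012, 0], -0.16, 1]]'

```text
time: 23.0
tool_pos: [0.535, -0.3661, 0.2487]
ee_rot: [-3.139, -0.003, 1.586]
wrist_force: [-0.4, -0.2, -1.4]
width: 0.0117
finger_force: 30.0
```

Request:
carry_out --steps '[[[0, 0, 0], 0, 1], [[0, 0, 0], 0, 1], [[0, 0, 0.03], 0, 1], [[0, 0, 0.06], 0, 1], [[0, 0, 0.08], 0, 1], [[0, 0, 0.08], 0, 1]]'

```text
time: 23.75
tool_pos: [0.5353, -0.3637, 0.1692]
ee_rot: [-3.139, -0.003, 1.59]
wrist_force: [-1.5, -0.9, -1.3]
width: 0.0116
finger_force: 30.0
```

```bash
python3 go.py 0.5368,-0.366,0.106,1.588
```

```text
t 23.75 p [ 0.5353 -0.3637  0.1692] rot [-3.139e+00 -3.000e-03  1.590e+00] w 0.0116 f 30.0 W [-1.5 -0.9 -1.3] q6 -0.7
(0.5368, -0.366, 0.106, 1.588) -> [-0.0025  0.0016  0.0632] 0.01
```

Request:
carry_out --steps '[[[0, 0.001, 0.015], 0, 1], [[0, 0.001, 0.03], 0, 1], [[0, 0.001, 0.04], 0, 1], [[0, 0.001, 0.05], 0, 1], [[0, 0.001, 0.057], 0, 1], [[0, 0.001, 0.062], 0, 1], [[0, 0.001, 0.065], 0, 1], [[0, 0.001, 0.065], 0, 1]]'

```text
time: 24.75
tool_pos: [0.5368, -0.3658, 0.1064]
ee_rot: [3.141, 0.0, 1.588]
wrist_force: [-0.3, -0.2, -1.4]
width: 0.0115
finger_force: 30.0
```

```bash
python3 go.py 0.5368,-0.366,0.106,1.588
```

```text
t 24.75 p [ 0.5368 -0.3658  0.1064] rot [3.141 0.    1.588] w 0.0115 f 30.0 W [-0.3 -0.2 -1.4] q6 -0.7
(0.5368, -0.366, 0.106, 1.588) -> [-0.0002 -0.      0.0004] -0.0
```

Request:
carry_out --steps '[[[0, 0, 0], 0, 0.5], [[0, 0, 0], 0, 0], [[0, 0, 0], 0, -0.4], [[0, 0, 0], 0, -0.4], [[0, 0, -0.05], 0, -0.4], [[0, 0, -0.1], 0, -0.4], [[0, 0, -0.145], 0, -0.4], [[0, 0, -0.145], 0, -0.4]]'

```text
time: 25.75
tool_pos: [0.5381, -0.3668, 0.257]
ee_rot: [3.133, 0.007, 1.588]
wrist_force: [-0.2, -1.0, 0.1]
width: 0.0655
finger_force: 0.0
```

```bash
python3 look.py p7; python3 go.py 0.4855,0.138,0.25,1.868
```

```text
[153. 138.  71.] tab ((644.022216796875, 3.7678022384643555), (22.813562393188477, 12.868341445922852), 70.36693572998047) strap [631.9   9.8] [44.1 52.7] 71.9 dir -20.2
[152. 155. 147.] tab ((628.2778930664062, 97.42799377441406), (20.1558895111084, 11.569056510925293), 88.89408874511719) strap [612.7 100.5] [44.4 50.6] 88.8 dir -5.7
[155. 104.  77.] tab ((483.61163330078125, 134.84654235839844), (11.707231521606445, 22.522138595581055), 17.230003356933594) strap [470.6 131.4] [51.  42.7] 17.2 dir 15.7
scene [0.4887 0.1401 0.1104] 48 [177.  92.  40.]
scene [0.6504 0.0117 0.1115] 37 [183. 154.  42.]
scene [0.634  0.1025 0.1122] 48 [168. 170. 157.]
t 25.85 p [ 0.5366 -0.3656  0.2508] rot [3.141 0.    1.588] w 0.0661 f 0.0 W [-0.3 -0.2 -1. ] q6 -0.7
(0.4855, 0.138, 0.25, 1.868) -> [ 0.5044 -0.0425  0.0007] -1.6
```

Request:
carry_out --steps '[[[0.06, -0.005, 0], -0.2, -0.4], [[0.12, -0.01, 0], -0.4, -0.4], [[0.18, -0.015, 0], -0.6, -0.4], [[0.24, -0.02, 0], -0.8, -0.4], [[0.3, -0.025, 0], -1, -0.4], [[0.36, -0.03, 0], -1.2, -0.4], [[0.42, -0.035, 0], -1.4, -0.4], [[0.475, -0.04, 0], -1.6, -0.4], [[0.5044, -0.0425, 0.03], -1.6, -0.4], [[0.5044, -0.0425, 0.08], -1.6, -0.4]]'

```text
time: 27.1
tool_pos: [0.485, 0.1404, 0.1693]
ee_rot: [3.141, -0.001, 1.871]
wrist_force: [0.6, -0.9, -0.6]
width: 0.0657
finger_force: 0.0
```

Request:
carry_out --steps '[[[0, 0, 0.04], 0, -0.4], [[0, 0, 0.07], 0, -0.4], [[0, 0, 0.0875], 0, -0.4], [[0, 0, 0.0875], 0, 0.2], [[0, 0, 0.0875], 0, 1], [[0, 0, 0.0875], 0, 1], [[0, 0, 0.0875], 0, 1], [[0, 0, 0.0875], 0, 1], [[0, 0, 0.0875], 0, 1], [[0, 0, 0.0875], 0, 1]]'

```text
time: 28.35
tool_pos: [0.4854, 0.138, 0.0836]
ee_rot: [-3.142, -0.0, 1.867]
wrist_force: [-0.3, -0.9, 1.2]
width: 0.0117
finger_force: 30.0
```

Request:
carry_out --steps '[[[0, 0, 0], 0, 1], [[0, 0, 0], 0, 1], [[0, 0, -0.02], 0, 1], [[0, 0, -0.06], 0, 1], [[0, 0, -0.1], 0, 1], [[0, 0, -0.15], 0, 1], [[0, 0, -0.17], 0, 1], [[0, 0, -0.17], 0, 1]]'

```text
time: 29.35
tool_pos: [0.4863, 0.1382, 0.255]
ee_rot: [3.138, 0.0, 1.867]
wrist_force: [-0.2, -0.1, -2.7]
width: 0.0119
finger_force: 30.0
```

```bash
python3 go.py 0.536,-0.306,0.25,1.588
```

```text
t 29.35 p [0.4863 0.1382 0.255 ] rot [3.138 0.    1.867] w 0.0119 f 30.0 W [-0.2 -0.1 -2.7] q6 -0.13
(0.536, -0.306, 0.25, 1.588) -> [-0.4393 -0.0823  0.0048] 1.6
```

Request:
carry_out --steps '[[[-0.03, -0.006, 0], 0.2, 1], [[-0.08, -0.015, 0], 0.4, 1], [[-0.13, -0.0245, 0], 0.6, 1], [[-0.185, -0.035, 0], 0.8, 1], [[-0.24, -0.045, 0], 1, 1], [[-0.295, -0.055, 0], 1.2, 1], [[-0.35, -0.066, 0], 1.4, 1], [[-0.4, -0.075, 0], 1.6, 1], [[-0.43, -0.081, 0], 1.6, 1], [[-0.439, -0.0825, 0], 1.6, 1]]'

```text
time: 30.6
tool_pos: [0.5339, -0.3072, 0.25]
ee_rot: [-3.137, -0.003, 1.586]
wrist_force: [-0.3, 0.9, -0.9]
width: 0.0118
finger_force: 30.0
```

Request:
carry_out --steps '[[[0, 0, 0], 0, 1], [[0, 0, 0], 0, 1], [[0, 0, 0.03], 0, 1], [[0, 0, 0.06], 0, 1], [[0, 0, 0.08], 0, 1], [[0, 0, 0.08], 0, 1], [[0, 0, 0.08], 0, 1]]'

```text
time: 31.48
tool_pos: [0.5352, -0.3054, 0.1749]
ee_rot: [3.14, 0.001, 1.589]
wrist_force: [0.4, -0.3, -1.5]
width: 0.012
finger_force: 30.0
```

```bash
python3 go.py 0.536,-0.306,0.1085,1.588
```

```text
t 31.48 p [ 0.5352 -0.3054  0.1749] rot [3.140e+00 1.000e-03 1.589e+00] w 0.012 f 30.0 W [ 0.4 -0.3 -1.5] q6 -0.63
(0.536, -0.306, 0.1085, 1.588) -> [-0.0005  0.0007  0.0664] 0.01
```

Request:
carry_out --steps '[[[0, 0.0007, 0.015], 0, 1], [[0, 0.0007, 0.03], 0, 1], [[0, 0.0007, 0.04], 0, 1], [[0, 0.0007, 0.05], 0, 1], [[0, 0.0007, 0.057], 0, 1], [[0, 0.0007, 0.062], 0, 1], [[0, 0.0007, 0.0665], 0, 1], [[0, 0.0007, 0.0665], 0, 1]]'

```text
time: 32.48
tool_pos: [0.5357, -0.3061, 0.1086]
ee_rot: [3.14, 0.001, 1.588]
wrist_force: [-1.2, 1.4, 3.9]
width: 0.0118
finger_force: 30.0
```

```bash
python3 go.py 0.536,-0.306,0.1085,1.588
```

```text
t 32.48 p [ 0.5357 -0.3061  0.1086] rot [3.140e+00 1.000e-03 1.588e+00] w 0.0118 f 30.0 W [-1.2  1.4  3.9] q6 -0.63
(0.536, -0.306, 0.1085, 1.588) -> [0.0001 0.0003 0.0001] -0.0
```

Request:
carry_out --steps '[[[0, 0, 0], 0, 0.5], [[0, 0, 0], 0, 0], [[0, 0, 0], 0, -0.4], [[0, 0, 0], 0, -0.4], [[0, 0, -0.05], 0, -0.4], [[0, 0, -0.1], 0, -0.4], [[0, 0, -0.145], 0, -0.4], [[0, 0, -0.145], 0, -0.4]]'

```text
time: 33.48
tool_pos: [0.5371, -0.3071, 0.2576]
ee_rot: [3.133, 0.006, 1.588]
wrist_force: [-0.0, -0.2, 0.2]
width: 0.0658
finger_force: 0.0
```

```bash
python3 look.py p8; python3 go.py 0.6455,0.007,0.25,1.23;  python3 -c "
import cv2,numpy as np
a=cv2.imread('pics/p8.png')[160:235,320:455];b=cv2.imread('pics/p8s.png')[110:190,130:280]
cv2.imwrite('pics/p8c.png',np.vstack([cv2.resize(a,(540,300),interpolation=2),cv2.resize(b,(540,288),interpolation=2)]))"
```

```text
[155. 140.  72.] tab ((644.022216796875, 3.7678022384643555), (22.813562393188477, 12.868341445922852), 70.36693572998047) strap [632.4   8.1] [43.9 55.2] 64.3 dir -21.6
[154. 157. 149.] tab ((628.2778930664062, 97.42799377441406), (20.1558895111084, 11.569056510925293), 88.89408874511719) strap [612.7 100.5] [44.4 50.6] 88.8 dir -5.7
scene [0.6498 0.0124 0.1117] 39 [180. 152.  40.]
scene [0.6336 0.1021 0.111 ] 47 [168. 170. 157.]
t 33.58 p [ 0.5355 -0.306   0.2517] rot [3.141 0.    1.588] w 0.0657 f 0.0 W [-0.7 -0.4 -0.5] q6 -0.63
(0.6455, 0.007, 0.25, 1.23) -> [0.311  0.1154 0.0017] 2.05
```

View pics/p8c.png

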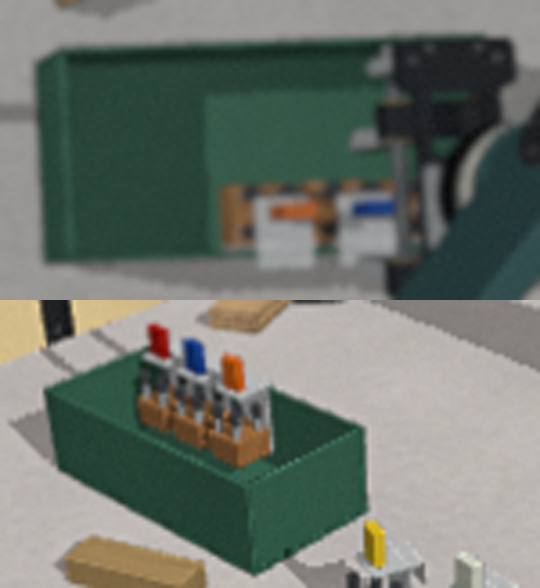

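Request:
carry_out --steps '[[[0.05, 0.018, 0], 0.4, -0.4], [[0.1, 0.037, 0], 0.8, -0.4], [[0.15, 0.055, 0], 1.2, -0.4], [[0.2, 0.074, 0], 1.6, -0.4], [[0.25, 0.093, 0], 2.05, -0.4], [[0.3, 0.111, 0], 2.05, -0.4], [[0.311, 0.1155, 0], 2.05, -0.4], [[0.311, 0.1155, 0.04], 2.05, -0.4], [[0.311, 0.1155, 0.08], 2.05, -0.4], [[0.311, 0.1155, 0.08], 2.05, -0.4]]'

```text
time: 34.83
tool_pos: [0.6421, 0.0063, 0.1654]
ee_rot: [-3.13, 0.004, 1.229]
wrist_force: [-0.7, -0.1, -0.1]
width: 0.0658
finger_force: 0.0
```

Request:
carry_out --steps '[[[0, 0, 0.04], 0, -0.4], [[0, 0, 0.07], 0, -0.4], [[0, 0, 0.088], 0, -0.4], [[0, 0, 0.088], 0, 0.2], [[0, 0, 0.088], 0, 1], [[0, 0, 0.088], 0, 1], [[0, 0, 0.088], 0, 1], [[0, 0, 0.088], 0, 1], [[0, 0, 0.088], 0, 1], [[0, 0, 0.088], 0, 1]]'

```text
time: 36.08
tool_pos: [0.6457, 0.007, 0.084]
ee_rot: [3.141, -0.0, 1.23]
wrist_force: [-0.1, -0.6, 0.4]
width: 0.0119
finger_force: 30.0
```

Request:
carry_out --steps '[[[0, 0, 0], 0, 1], [[0, 0, 0], 0, 1], [[0, 0, -0.02], 0, 1], [[0, 0, -0.06], 0, 1], [[0, 0, -0.1], 0, 1], [[0, 0, -0.15], 0, 1], [[0, 0, -0.17], 0, 1], [[0, 0, -0.17], 0, 1]]'

```text
time: 37.08
tool_pos: [0.6466, 0.0069, 0.2579]
ee_rot: [3.135, -0.002, 1.23]
wrist_force: [0.1, -0.2, -2.4]
width: 0.0117
finger_force: 30.0
```

```bash
python3 go.py 0.5353,-0.246,0.25,1.588
```

```text
t 37.08 p [0.6466 0.0069 0.2579] rot [ 3.135e+00 -2.000e-03  1.230e+00] w 0.0117 f 30.0 W [ 0.1 -0.2 -2.4] q6 0.26
(0.5353, -0.246, 0.25, 1.588) -> [-0.2756 -0.0204  0.0073] -2.05
```

Request:
carry_out --steps '[[[-0.03, -0.002, 0], -0.4, 1], [[-0.07, -0.005, 0], -0.8, 1], [[-0.11, -0.008, 0], -1.2, 1], [[-0.155, -0.011, 0], -1.6, 1], [[-0.2, -0.015, 0], -2.05, 1], [[-0.24, -0.018, 0], -2.05, 1], [[-0.265, -0.02, 0], -2.05, 1], [[-0.2756, -0.02, 0], -2.05, 1], [[-0.2756, -0.02, 0], -2.05, 1], [[-0.2756, -0.02, 0], -2.05, 1]]'

```text
time: 38.33
tool_pos: [0.535, -0.245, 0.2536]
ee_rot: [-3.141, -0.001, 1.589]
wrist_force: [-0.4, -0.0, -0.9]
width: 0.0119
finger_force: 30.0
```

Request:
carry_out --steps '[[[0, 0, 0], 0, 1], [[0, 0, 0.03], 0, 1], [[0, 0, 0.06], 0, 1], [[0, 0, 0.08], 0, 1], [[0, 0, 0.08], 0, 1], [[0, 0, 0.08], 0, 1]]'

```text
time: 39.08
tool_pos: [0.5354, -0.246, 0.1752]
ee_rot: [3.14, 0.001, 1.589]
wrist_force: [0.9, 0.5, -1.1]
width: 0.0119
finger_force: 30.0
```

```bash
python3 go.py 0.5353,-0.246,0.109,1.588
```

```text
t 39.08 p [ 0.5354 -0.246   0.1752] rot [3.140e+00 1.000e-03 1.589e+00] w 0.0119 f 30.0 W [ 0.9  0.5 -1.1] q6 -0.54
(0.5353, -0.246, 0.109, 1.588) -> [ 0.0001 -0.0002  0.0662] 0.0
```

Request:
carry_out --steps '[[[0, 0, 0.015], 0, 1], [[0, 0, 0.03], 0, 1], [[0, 0, 0.04], 0, 1], [[0, 0, 0.05], 0, 1], [[0, 0, 0.057], 0, 1], [[0, 0, 0.062], 0, 1], [[0, 0, 0.066], 0, 1], [[0, 0, 0.066], 0, 1]]'

```text
time: 40.08
tool_pos: [0.535, -0.2462, 0.109]
ee_rot: [3.141, 0.001, 1.588]
wrist_force: [-1.0, 0.2, 0.9]
width: 0.0117
finger_force: 30.0
```

```bash
python3 go.py 0.5353,-0.246,0.109,1.588
```

```text
t 40.08 p [ 0.535  -0.2462  0.109 ] rot [3.141e+00 1.000e-03 1.588e+00] w 0.0117 f 30.0 W [-1.   0.2  0.9] q6 -0.54
(0.5353, -0.246, 0.109, 1.588) -> [ 0.0002  0.0003 -0.    ] -0.0
```

Request:
carry_out --steps '[[[0, 0, 0], 0, 0.5], [[0, 0, 0], 0, 0], [[0, 0, 0], 0, -0.4], [[0, 0, 0], 0, -0.4], [[0, 0, -0.05], 0, -0.4], [[0, 0, -0.1], 0, -0.4], [[0, 0, -0.145], 0, -0.4], [[0, 0, -0.145], 0, -0.4]]'

```text
time: 41.08
tool_pos: [0.5364, -0.2471, 0.2586]
ee_rot: [3.133, 0.005, 1.588]
wrist_force: [0.3, 0.1, 0.0]
width: 0.0654
finger_force: 0.0
```

```bash
python3 look.py p9; python3 go.py 0.63,0.1005,0.25,1.466
```

```text
[156. 159. 152.] tab ((628.2778930664062, 97.42799377441406), (20.1558895111084, 11.569056510925293), 88.89408874511719) strap [612.7 100.5] [44.4 50.6] 88.8 dir -5.6
scene [0.6335 0.1029 0.1111] 47 [168. 171. 158.]
t 41.17 p [ 0.5347 -0.2461  0.2529] rot [3.141 0.    1.588] w 0.0657 f 0.0 W [ 0.  -0.2  0.5] q6 -0.54
(0.63, 0.1005, 0.25, 1.466) -> [0.345  0.1012 0.0028] 0.7
```

Request:
carry_out --steps '[[[0.05, 0.0147, 0], 0.2, -0.4], [[0.105, 0.031, 0], 0.4, -0.4], [[0.16, 0.047, 0], 0.7, -0.4], [[0.215, 0.063, 0], 0.7, -0.4], [[0.27, 0.079, 0], 0.7, -0.4], [[0.32, 0.094, 0], 0.7, -0.4], [[0.345, 0.101, 0], 0.7, -0.4], [[0.345, 0.101, 0.04], 0.7, -0.4], [[0.345, 0.101, 0.08], 0.7, -0.4], [[0.345, 0.101, 0.08], 0.7, -0.4]]'

```text
time: 42.42
tool_pos: [0.626, 0.1005, 0.1655]
ee_rot: [-3.128, 0.002, 1.466]
wrist_force: [-0.3, 0.3, 0.3]
width: 0.0658
finger_force: 0.0
```

Request:
carry_out --steps '[[[0, 0, 0.04], 0, -0.4], [[0, 0, 0.07], 0, -0.4], [[0, 0, 0.089], 0, -0.4], [[0, 0, 0.089], 0, 0.2], [[0, 0, 0.089], 0, 1], [[0, 0, 0.089], 0, 1], [[0, 0, 0.089], 0, 1], [[0, 0, 0.089], 0, 1], [[0, 0, 0.089], 0, 1], [[0, 0, 0.089], 0, 1]]'

```text
time: 43.68
tool_pos: [0.6298, 0.1006, 0.0842]
ee_rot: [3.141, -0.0, 1.466]
wrist_force: [0.0, 0.3, 0.5]
width: 0.0123
finger_force: 30.0
```

Request:
carry_out --steps '[[[0, 0, 0], 0, 1], [[0, 0, 0], 0, 1], [[0, 0, -0.02], 0, 1], [[0, 0, -0.06], 0, 1], [[0, 0, -0.1], 0, 1], [[0, 0, -0.15], 0, 1], [[0, 0, -0.17], 0, 1], [[0, 0, -0.17], 0, 1]]'

```text
time: 44.68
tool_pos: [0.6307, 0.1007, 0.2577]
ee_rot: [3.135, -0.001, 1.466]
wrist_force: [-0.0, -0.7, -1.2]
width: 0.0118
finger_force: 30.0
```

```bash
python3 go.py 0.5345,-0.186,0.25,1.588
```

```text
t 44.67 p [0.6307 0.1007 0.2577] rot [ 3.135e+00 -1.000e-03  1.466e+00] w 0.0118 f 30.0 W [-0.  -0.7 -1.2] q6 0.17
(0.5345, -0.186, 0.25, 1.588) -> [-0.2952 -0.0657  0.0069] -0.7
```

Request:
carry_out --steps '[[[-0.03, -0.007, 0], -0.2, 1], [[-0.07, -0.016, 0], -0.4, 1], [[-0.115, -0.026, 0], -0.7, 1], [[-0.165, -0.037, 0], -0.7, 1], [[-0.21, -0.047, 0], -0.7, 1], [[-0.255, -0.057, 0], -0.7, 1], [[-0.285, -0.063, 0], -0.7, 1], [[-0.295, -0.0655, 0], -0.7, 1], [[-0.295, -0.0655, 0], -0.7, 1], [[-0.295, -0.0655, 0], -0.7, 1]]'

```text
time: 45.92
tool_pos: [0.534, -0.1847, 0.2536]
ee_rot: [-3.141, -0.001, 1.589]
wrist_force: [0.5, -0.4, -1.4]
width: 0.0118
finger_force: 30.0
```

Request:
carry_out --steps '[[[0, 0, 0], 0, 1], [[0, 0, 0.03], 0, 1], [[0, 0, 0.06], 0, 1], [[0, 0, 0.08], 0, 1], [[0, 0, 0.08], 0, 1], [[0, 0, 0.08], 0, 1]]'

```text
time: 46.68
tool_pos: [0.5343, -0.1857, 0.1752]
ee_rot: [3.14, 0.001, 1.589]
wrist_force: [0.8, 0.1, -1.8]
width: 0.0118
finger_force: 30.0
```

```bash
python3 go.py 0.5345,-0.186,0.109,1.588
```

```text
t 46.67 p [ 0.5343 -0.1857  0.1752] rot [3.140e+00 1.000e-03 1.589e+00] w 0.0118 f 30.0 W [ 0.8  0.1 -1.8] q6 -0.45
(0.5345, -0.186, 0.109, 1.588) -> [-0.0003  0.      0.0662] 0.0
```

Request:
carry_out --steps '[[[0, 0, 0.015], 0, 1], [[0, 0, 0.03], 0, 1], [[0, 0, 0.04], 0, 1], [[0, 0, 0.05], 0, 1], [[0, 0, 0.057], 0, 1], [[0, 0, 0.062], 0, 1], [[0, 0, 0.066], 0, 1], [[0, 0, 0.066], 0, 1]]'

```text
time: 47.68
tool_pos: [0.534, -0.186, 0.1091]
ee_rot: [3.14, 0.001, 1.588]
wrist_force: [-1.1, 1.3, 3.4]
width: 0.0122
finger_force: 30.0
```

```bash
python3 go.py
```

```text
t 47.67 p [ 0.534  -0.186   0.1091] rot [3.140e+00 1.000e-03 1.588e+00] w 0.0122 f 30.0 W [-1.1  1.3  3.4] q6 -0.45
```

Seated; release and back off towards the robot's left-near side so the cameras see.

Request:
carry_out --steps '[[[0, 0, 0], 0, 0.5], [[0, 0, 0], 0, 0], [[0, 0, 0], 0, -0.4], [[0, 0, 0], 0, -0.4], [[0, 0, -0.05], 0, -0.4], [[0, 0, -0.1], 0, -0.4], [[0, 0, -0.145], 0, -0.4], [[0.06, -0.03, -0.145], 0, -0.4], [[0.12, -0.06, -0.145], 0, -0.4], [[0.18, -0.1, -0.145], 0, -0.4]]'

```text
time: 48.92
tool_pos: [0.4402, -0.0217, 0.253]
ee_rot: [3.141, -0.001, 1.588]
wrist_force: [0.4, 0.5, 0.3]
width: 0.0656
finger_force: 0.0
```

Request:
carry_out --steps '[[[0.06, -0.02, 0], 0, -0.4], [[0.11, -0.04, 0], 0, -0.4], [[0.15, -0.06, 0], 0, -0.4], [[0.15, -0.06, 0], 0, -0.4], [[0.15, -0.06, 0], 0, -0.4]]'

```text
time: 49.55
tool_pos: [0.3787, 0.1254, 0.253]
ee_rot: [3.141, 0.001, 1.588]
wrist_force: [1.2, -0.3, 0.3]
width: 0.066
finger_force: 0.0
```

```bash
python3 go.py; python3 - <<'E'
from h import *
s=snap('top','f.png');q=snap('scene','fs.png')
a=cv2.imread('pics/f.png');b=cv2.imread('pics/fs.png')
r=lambda i,w,h:cv2.resize(i,(w,h),interpolation=2)
cv2.imwrite('pics/fc.png',np.vstack([np.hstack([r(a[160:235,320:455],400,280),r(a[218:278,120:190],400,280)]),np.hstack([r(b[100:200,120:270],400,300),r(b[100:280,120:420],400,300)])]))
W=cloud(s)
m=(W[...,2]>.12)&(W[...,2]<.16)&(W[...,1]<-.13)&(W[...,1]>-.5)&(W[...,0]>.45)&(W[...,0]<.7)
n,l,st,c=cv2.connectedComponentsWithStats(m.astype(np.uint8))
for i in range(1,n): print(st[i,4],W[l==i].mean(0).round(3),W[l==i][:,2].max().round(3),cv2.minAreaRect((W[l==i][:,:2]*1000).astype(np.float32))[2], s['image'][l==i].mean(0).round())
E
```

```text
t 49.55 p [0.3787 0.1254 0.253 ] rot [3.141e+00 1.000e-03 1.588e+00] w 0.066 f 0.0 W [ 1.2 -0.3  0.3] q6 0.16
50 [ 0.536 -0.426  0.137] 0.143 88.95043182373047 [121.  55.  53.]
43 [ 0.534 -0.247  0.138] 0.143 89.28385162353516 [154. 139.  76.]
42 [ 0.535 -0.305  0.137] 0.144 87.24874877929688 [151.  93.  60.]
49 [ 0.535 -0.367  0.136] 0.144 87.81269073486328 [ 59.  74. 114.]
46 [ 0.533 -0.188  0.137] 0.143 88.95096588134766 [151. 153. 146.]
```

View pics/fc.png

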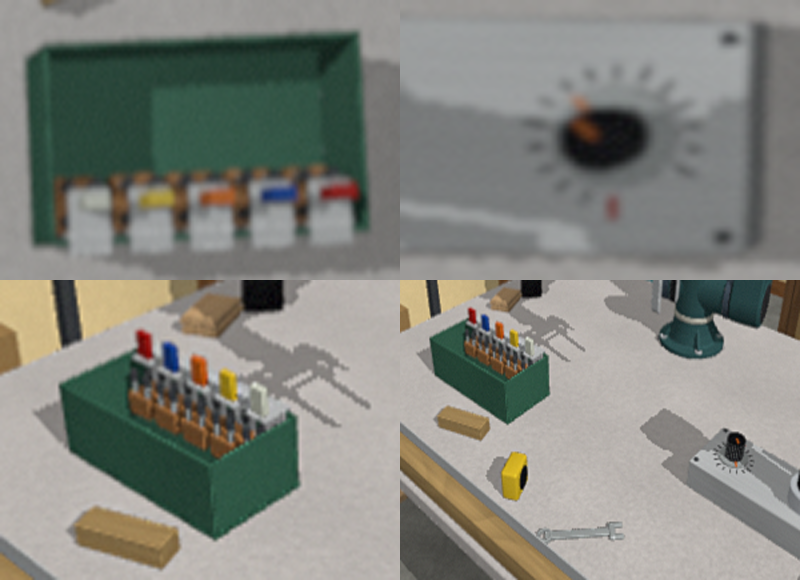

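All five caddies hang in a row on the tub's near wall, with tab tops near z 0.14. The dial pointer is at the seventh tick, and the tape, spanner and offcut have not moved.

```bash
python3 -c "
from bench import robot
print(robot.close_job())"
```

```text
the job is handed in; nothing more can be done
None
```

The job is handed in, though the hand-in gave no verdict: in the last pictures all five caddies hang upright inside the tub, the dial, turned back to zero first, stands at its seventh click, and the tape, spanner and offcut look unmoved.

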